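Turn the jam display to show the small jar

TASK

Turn the jam turntable by pushing the pegs on its rim with the fingertips, until the one small jar on it stands at the front, squarely behind the middle of the price card, and leave it at rest there. Turn it gently and do not touch or lift the jars: they must all stay standing in their places on the turntable. Leave everything else on the table where it is.

Things in the scene. Friction and masses are not known exactly. Their poses are not given: they have to be found in the camera images.
- stand: the fixed wooden foot of the turntable, with a flat tongue to its front that carries an upright blank price card (75 mm wide, 50 mm tall, top 72 mm above the table, 195 mm from the centre). Origin on the table on the turntable's axis; its x axis points from there through the middle of the card (the front, the customers' side), z up
- turntable: round wooden turntable, 320 mm across, 18 mm thick, turning either way without stops about its vertical axis; friction (0.2 N m, about 1.4 N at a peg) stops it soon after it is let go. Origin on the axis at the disc's underside, 32 mm above the table (top at 50 mm); z up. Six jars stand loose on it, about 78 mm from the axis, every 60 degrees (small jar at about 0 degrees, on its x axis)
- peg0 (a point): middle of one of six alike upright wooden pegs on the turntable's rim, to push it by; this one at 30 degrees from the turntable's x axis, the others every 60 degrees, midway between jars. Pegs stand 145 mm from the axis, 16 mm thick with a 20 mm ball on top, from 50 to 122 mm above the table; the point is on the peg's centre line 86 mm above the table
- small_jar: the one small jam jar on the turntable, 48 mm across, 48 mm high, steel lid; origin at the centre of its underside
- jar1: a large jam jar standing on the turntable, 66 mm across, 74 mm high, steel lid; origin at the centre of its underside
- jar2: a large jam jar standing on the turntable, 66 mm across, 74 mm high, steel lid; origin at the centre of its underside
- jar3: a large jam jar standing on the turntable, 66 mm across, 74 mm high, steel lid; origin at the centre of its underside
- jar4: a large jam jar standing on the turntable, 66 mm across, 74 mm high, steel lid; origin at the centre of its underside
- jar5: a large jam jar standing on the turntable, 66 mm across, 74 mm high, steel lid; origin at the centre of its underside
- honey_bottle: bystander: honey bottle, 60 mm across, 140 mm high, on the table beside the turntable, about 255 mm from its axis; origin at the centre of its underside
- tasting_cup: bystander: paper cup with wooden tasting sticks, 76 mm across, 125 mm high with the sticks, about 255 mm from the turntable's axis; origin at the centre of its underside
- spare_jar: bystander: large jam jar standing on the table, not on the turntable, about 255 mm from its axis; 62 mm across, 72 mm high; origin at the centre of its underside
- lid_stack: bystander: stack of three steel lids, 68 mm across, 37 mm high, about 255 mm from the turntable's axis; origin at the centre of its underside
Things that resemble listed ones, but are neither listed nor needed, are in the scene too. What is shaped like the jar5 but pink or yellow is not meant. Leave any purple or yellow look-alike of the jar3 alone.

How it is judged:
By the outcome, as a careful person would: the job done as asked, in the order asked, and still so for the second after the job is handed in, with the robot touching nothing.
It also fails if it takes over 64 s, if anything falls off the work surface, if the arm or the gripper's body presses on something with over 40 N, if the wrist force passes 120 N, or if a joint passes its speed limit or range.

ROBOT

A 7-joint arm with a two-finger parallel gripper is mounted at the origin on the work surface. World frame = base frame: x ahead of the robot, y to its left, z up, the work surface at z = 0. Lengths are in m, angles in rad, forces in N, time in s.
With the tool pointing down it reaches from about 0.4 to 0.85 m from the base axis. Payload 10.4 kg.
Tool frame: the origin (TCP) lies between the finger pads; the fingertips stand 17 mm ahead of it and the grasp point (between the pads) lies 2 mm behind it; z points along the fingers, y is the direction in which the jaws open and shut (so a half turn about z gives the same grasp; the last joint's range is limited). The gripper opens to 85 mm and grips with 20 to 120 N. Pads are 22 mm wide; open, the fingers measure 114 mm over their backs; the gripper's body (76 mm by 85 mm) begins 54 mm behind the grasp point. The pads swing forward as they close: fully open they stand 13 mm farther back than shut.
Start: joints at [-0.023, 0.332, -0.065, 1.46, 0.022, 1.35, -0.088], TCP at [0.625, 0, 0.248] pointing down, gripper open.
Joint ranges: [-2.6, 2.6], [-0.5, 2.12], [-1.47, 1.34], [0.16, 2.42], [-1.27, 4.41], [0.06, 2.06], [-2.6, 2.6]. Speed limits (rad/s): [2.22, 2.22, 2.79, 2.79, 3.14, 3.14, 3.14].

INTERFACE

Orientations are given as a rotation vector (axis times angle).
In Python, from plant import telemetry, snapshot, job gives the robot as it stands.
- The arm moves only by the tool arm_command, never from a script. Its argument "series" is a list that holds one entry, the list of rows, each a list of 5 numbers: the opening, from -1 (shut) to 1 (fully open), then the shift along the tool's x, y, z in units of 25 mm (1.0 is 25 mm), then the turn about the tool's z in units of 6 degrees (1.0 is 6 degrees). A call has 1 to 20 rows; each row shifts and turns the pose as measured when the row begins, along the tool's axes as they then stand; what a row does not reach is not made up. A row lasts 1/8 s, in which the tool goes at most 62.5 mm and 10.7 degrees, less where a joint would pass 70% of its speed; a pose out of reach is approached as far as the arm can. A call is refused whole if a number of a shift passes 1 or a number of a turn 1, either way. A call with a gripper value outside its range is refused whole. The fingers move at their own pace and stop on an object; the grip force is fixed at half the most. Time passes only in rows, so rows that do not move let the fingers close. It gives the time, the measured TCP pose, the force and the opening at its end, in the units of the state.
- telemetry.observe(): the state, without advancing time (a new reading comes with each control period).
- snapshot(name): name is "scene" or "side" or "wrist"; returns a dict with "frame" (400x640x3 uint8, blue, green, red), "camera_matrix" (3x3 intrinsics, pixels), "cam_to_world" (4x4, takes a point from camera to world coordinates). Camera axes: x right, y up, looking along -z (the intrinsics and any distortion apply to the point x, -y, -z); pixel columns grow to the right and rows downward; lengths in m; the calibration is good to about 2 mm. A picture is of the moment at which its call begins. There is no depth.
- job.finish_job(): hands the job in, once; it reports no verdict.
The state is a dict: "t": time; "joints": joint angles; "qd": joint speeds; "tau": joint torques, N m; "tool_pos": TCP position; "ee_rot": TCP orientation; "wrist_force": force on the tool from outside, world axes, zero at the start; "wrist_torque": the same for the moment, N m; "width": finger opening in m.
Only numpy, scipy, OpenCV 4.12 (cv2) and the standard library are available. Lean on these libraries where they do the work, as an engineer would, in place of code of your own. Each camera call takes 0.05 s, during which the arm holds its last target.

## Working session

There is one attempt and no reset: what is moved stays moved. The work goes in short steps, Python scripts to look and compute and a tool call to move; the robot and the scene stay as the last step left them, time stands still between calls to the robot, and variables do not carry over. Pictures are saved under pics/ and viewed, and the job is handed in when it is done.

Besides the shell and the picture viewer there is one more tool, called by a JSON object that holds its "fn" and its "kwargs", one argument or row to a line. arm_command: Moves the arm, as the interface text tells. Its arguments: {"type":"object","properties":{"series":{"type":"array"}},"required":["series"]}

```bash
mkdir -p pics; ls; python3 - <<'E'
from plant import telemetry, snapshot, job
import cv2,numpy as np
o=telemetry.observe()
print({k:np.round(v,3).tolist() for k,v in o.items()})
for n in ["scene","side","wrist"]:
    s=snapshot(n); cv2.imwrite(f"pics/{n}0.png",s["frame"]); print(n,np.round(s["camera_matrix"],1).tolist(),np.round(s["cam_to_world"],3).tolist(), [k for k in s])
E
```

```text
pics
{'t': 0.0, 'joints': [-0.023, 0.333, -0.065, 1.461, 0.022, 1.35, -0.089], 'qd': [-0.0, -0.001, 0.0, 0.0, 0.001, -0.001, -0.001], 'tau': [0.0, -62.545, 0.05, -39.161, 0.016, 0.01, -0.0], 'tool_pos': [0.625, 0.0, 0.247], 'ee_rot': [-2.221, -2.221, 0.002], 'wrist_force': [-0.617, 0.349, 0.193], 'wrist_torque': [-0.023, -0.016, -0.001], 'width': 0.086}
scene [[388.6, 0.0, 317.6], [0.0, 388.6, 202.7], [0.0, 0.0, 1.0]] [[-0.251, -0.549, 0.797, 1.263], [0.968, -0.134, 0.212, 0.212], [-0.009, 0.825, 0.566, 0.604], [0.0, 0.0, 0.0, 1.0]] ['frame', 'camera_matrix', 'cam_to_world']
side [[500.6, 0.0, 328.0], [0.0, 500.6, 201.1], [0.0, 0.0, 1.0]] [[-0.972, 0.175, -0.159, 0.317], [-0.236, -0.704, 0.67, 0.825], [0.006, 0.689, 0.725, 0.984], [0.0, 0.0, 0.0, 1.0]] ['frame', 'camera_matrix', 'cam_to_world']
wrist [[294.4, 0.0, 317.8], [0.0, 294.4, 201.0], [0.0, 0.0, 1.0]] [[1.0, 0.0, 0.001, 0.625], [-0.0, 0.95, 0.312, 0.08], [-0.001, -0.312, 0.95, 0.374], [0.0, 0.0, 0.0, 1.0]] ['frame', 'camera_matrix', 'cam_to_world']
```

View pics/scene0.png

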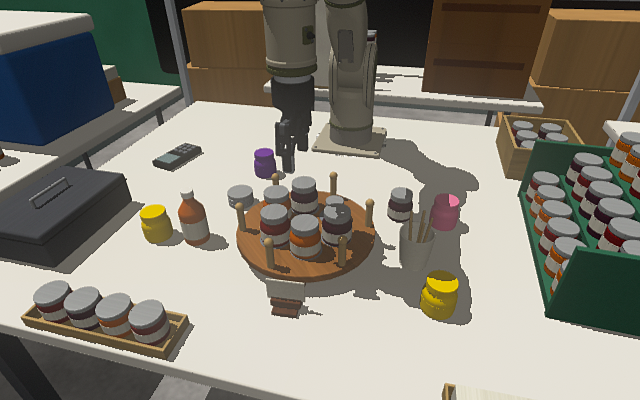

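View pics/side0.png

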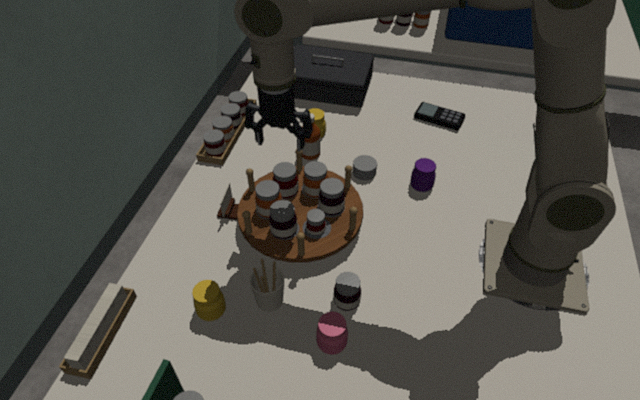

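View pics/wrist0.png

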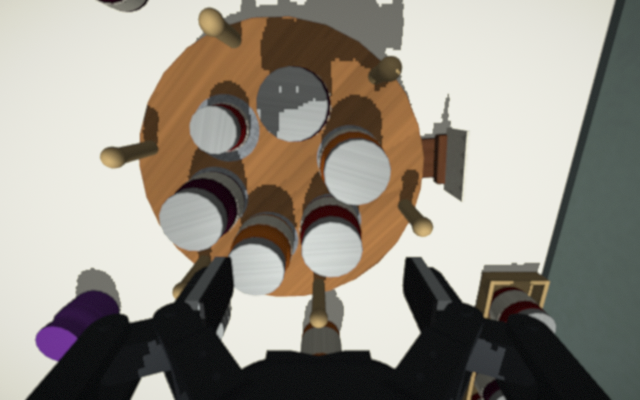

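The scene view shows the turntable at about (305,232), the card at (287,292) and the small jar at the back at (335,205). In the wrist view the small jar is at (215,130) and the card at (455,165) on the +x side. The peg balls are at about (211,20), (386,68), (422,228), (319,318), (112,157) and (180,292).

Look-alikes:
- **Small jar:** the only small one with a red band is on the disc, at wrist (215,130) and side (315,222).
- **Other jars:** the large jars on the disc, the spare jar at scene (400,205), the lid stack at (240,196), and the pink, purple and yellow jars off the disc.

```bash
cat > h.py <<'E'
import cv2,numpy as np
from scipy.optimize import least_squares
def ray(s,u,v):
    K=s["camera_matrix"];T=s["cam_to_world"]
    d=np.array([(u-K[0,2])/K[0,0],-(v-K[1,2])/K[1,1],-1.0])
    return T[:3,3],T[:3,:3]@d
def onz(s,u,v,z):
    o,d=ray(s,u,v); return (o+d*(z-o[2])/d[2])
def proj(s,p):
    K=s["camera_matrix"];T=s["cam_to_world"]
    c=T[:3,:3].T@(np.asarray(p)-T[:3,3]); return K[0,2]+K[0,0]*c[0]/-c[2], K[1,2]+K[1,1]*-c[1]/-c[2]
def circ(P,r):
    f=lambda c:np.hypot(P[:,0]-c[0],P[:,1]-c[1])-r
    q=least_squares(f,P.mean(0)); return q.x,q.fun
E
python3 - <<'E'
from plant import snapshot
from h import *
s=snapshot("wrist");f=s["frame"]
import cv2
big=cv2.resize(f[0:340,90:480],None,fx=2,fy=2,interpolation=cv2.INTER_CUBIC)[:600]
cv2.imwrite("pics/w_crop.png",big)
cl=snapshot("side");cv2.imwrite("pics/s_crop.png",cv2.resize(cl["frame"][140:270,200:380],None,fx=4,fy=4,interpolation=cv2.INTER_CUBIC))
B=[(211,20),(386,68),(422,228),(319,318),(112,157),(182,292)]
P=np.array([onz(s,u,v,.112)[:2] for u,v in B]);c,r=circ(P,.145);print(P.round(3),c.round(4),r.round(4))
d=P-c;print(np.degrees(np.arctan2(d[:,1],d[:,0])).round(1)%60)
hsv=cv2.cvtColor(f,cv2.COLOR_BGR2HSV);print([hsv[v,u].tolist() for u,v in B],hsv[120,160],hsv[150,455],hsv[170,440])
print("jar top",onz(s,215,130,.098))
print(np.hypot(*(onz(s,215,130,.098)[:2]-c)))
E
```

```text
[[ 0.542  0.143]
 [ 0.681  0.108]
 [ 0.725 -0.033]
 [ 0.626 -0.138]
 [ 0.441  0.035]
 [ 0.483 -0.106]] [0.5828 0.0011] [ 0.0022 -0.0001  0.0017  0.0012  0.0007  0.001 ]
[46.2 47.6 46.4 47.2 46.4 47. ]
[[20, 109, 190], [19, 111, 87], [20, 108, 189], [20, 107, 146], [20, 108, 166], [20, 72, 32]] [ 15 151 147] [27 27 84] [ 11 151  98]
jar top [0.530992   0.05781338 0.098     ]
0.07680388425881796
```

View pics/w_crop.png

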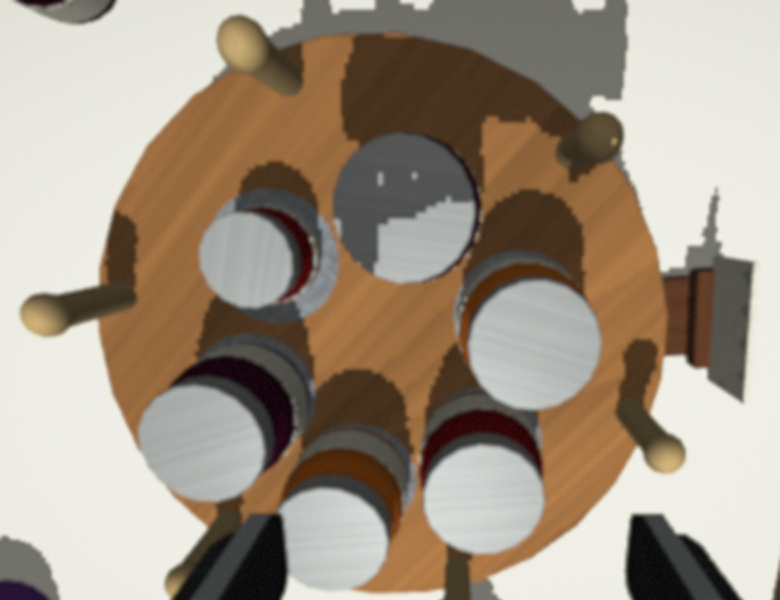

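View pics/s_crop.png

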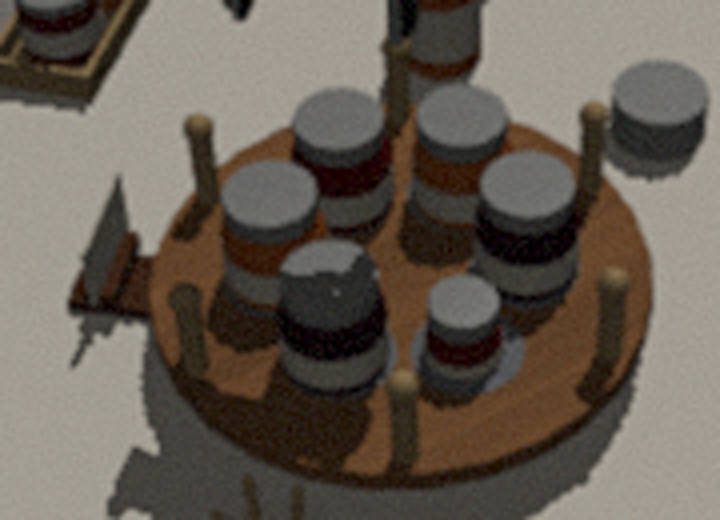

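```bash
python3 - <<'E'
from plant import snapshot
from h import *
w=snapshot("wrist");sc=snapshot("scene");sd=snapshot("side")
cv2.imwrite("pics/sc_crop.png",cv2.resize(sc["frame"][170:325,220:390],None,fx=4,fy=4,interpolation=cv2.INTER_CUBIC)[:600])
c=np.array([.5828,.0011])
def pr(n,p): d=p[:2]-c; print(n,p.round(4),"r",np.hypot(*d).round(4),"ang",np.degrees(np.arctan2(d[1],d[0])).round(1))
t1,t2=onz(w,467.5,131,.072),onz(w,461,201,.072)
b1,b2=onz(w,446.5,127.5,.022),onz(w,444,192.5,.022)
pr("cardtop",(t1+t2)/2);print(np.linalg.norm(t1-t2),t1,t2);pr("cardbot",(b1+b2)/2);print(np.linalg.norm(b1-b2))
# centroid of small lid: bright grey mask in wrist
f=w["frame"];hsv=cv2.cvtColor(f,cv2.COLOR_BGR2HSV)
m=((hsv[...,1]<30)&(hsv[...,2]>165)).astype(np.uint8)
m[:, :180]=0
n,l,st,ce=cv2.connectedComponentsWithStats(m,connectivity=4)
for i in range(1,n):
    if 300<st[i,4]<6000:
        cn,_=cv2.findContours((l==i).astype(np.uint8),cv2.RETR_EXTERNAL,cv2.CHAIN_APPROX_NONE)
        (x,y),ax,an=cv2.fitEllipse(max(cn,key=len));z=.098 if x<260 and y<170 else .124
        print(st[i].tolist(),np.round([x,y,*ax],1)); pr(" at",onz(w,x+.0,y,z))
# side: small lid
pr("side lid",onz(sd,200+464/4,140+303/4,.098))
# expected pixel of disc slot centre
for a in (132.5,136.8):
    p=[c[0]+.078*np.cos(np.radians(a)),c[1]+.078*np.sin(np.radians(a)),.05]
    print(a,proj(w,p),proj(sd,p))
E
```

```text
cardtop [0.7773 0.0177 0.072 ] r 0.1952 ang 4.9
0.07392895634689167 [0.77501311 0.05461953 0.072     ] [ 0.7796657  -0.01916288  0.072     ]
cardbot [0.7786 0.015  0.022 ] r 0.1963 ang 4.1
0.07918956204947257
[180, 0, 62, 53, 1375] [203.3  19.7  45.2  69.7]
 at [0.5312 0.1461 0.098 ] r 0.1539 ang 109.6
[278, 101, 48, 40, 1316] [300.8 121.   31.   53.8]
 at [0.6112 0.0671 0.124 ] r 0.0718 ang 66.7
[191, 108, 44, 45, 1546] [212.4 130.   40.7  46.5]
 at [0.5288 0.0578 0.098 ] r 0.0783 ang 133.6
[325, 141, 65, 63, 3171] [356.6 172.4  61.3  64. ]
 at [0.6587 0.024  0.124 ] r 0.0793 ang 16.8
[180, 194, 41, 56, 1902] [197.5 222.6  42.7  58.3]
 at [ 0.5149 -0.0228  0.124 ] r 0.072 ang -160.6
[302, 223, 60, 53, 2474] [331.1 249.2  52.2  58.5]
 at [ 0.6377 -0.05    0.124 ] r 0.075 ang -43.0
side lid [0.5276 0.0598 0.098 ] r 0.0806 ang 133.3
132.5 (np.float64(228.90433466622363), np.float64(125.5076675918339)) (np.float64(315.35113359539844), np.float64(228.3180557669166))
136.8 (np.float64(225.38772649750376), np.float64(129.45781048620313)) (np.float64(317.4214167627982), np.float64(227.3877047856177))
```

View pics/sc_crop.png

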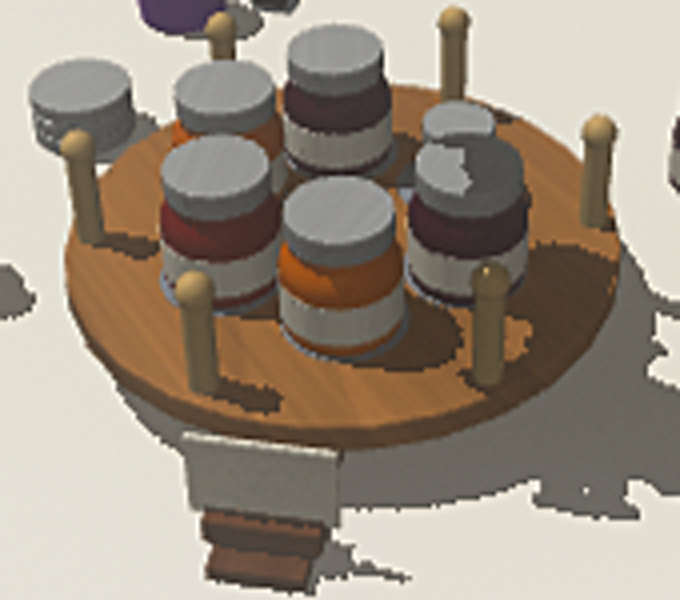

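The card's front direction is about 4.3°. The small jar is at about 133.5° (wrist and side agree), and the peg lattice puts its slot at 136.8°. So the disc has to turn about 130° clockwise. I'll push the peg at 107°, at (0.542, 0.143), from its counter-clockwise side with the fingers shut, turning the tool along with the disc.

{"fn": "arm_command", "kwargs": {
  "series": [
    [[-1, 0.83, -0.85, 0, 0], [-1, 0.83, -0.85, 0, 0], [-1, 0.83, -0.85, 0, 0], [-1, 0.83, -0.85, 0, 0], [-1, 0.83, -0.85, 0, 0], [-1, 0.83, -0.85, 0, 0], [-1, 0, 0, 0, -1], [-1, 0, 0, 0, -1], [-1, 0, 0, 0, -1], [-1, 0, 0, 0, -1], [-1, 0, 0, 0, -1], [-1, 0, 0, 0, -1], [-1, 0, 0, 0, 0]]
  ]
}}

```text
t: 2.02
tool_pos: [0.493, 0.1287, 0.2489]
ee_rot: [1.398, 2.811, 0.001]
wrist_force: [-0.3, 0.6, 0.6]
width: -0.0002
```

```bash
cat >> h.py <<'E'
from scipy.spatial.transform import Rotation as R
C=np.array([.5828,.0011])
def st():
    from plant import telemetry
    o=telemetry.observe();M=R.from_rotvec(o["ee_rot"]).as_matrix();p=np.array(o["tool_pos"]);d=p[:2]-C
    a=np.degrees(np.arctan2(M[1,0],M[0,0]))
    print("t",round(o["t"],2),"tcp",p.round(4),"r",np.hypot(*d).round(4),"phi",np.degrees(np.arctan2(d[1],d[0])).round(1),"toolx ang",a.round(1),"toolz",M[:,2].round(3),"F",np.round(o["wrist_force"],1),"j",np.round(o["joints"],2))
    return p,M
E
python3 - <<'E'
from h import *
from plant import snapshot
st()
s=snapshot("wrist");cv2.imwrite("pics/w1.png",s["frame"])
E
```

```text
t 2.02 tcp [0.493  0.1287 0.2489] r 0.156 phi 125.2 toolx ang 127.1 toolz [ 0.002 -0.    -1.   ] F [-0.3  0.6  0.6] j [-0.15  0.09 -0.21  1.75  0.02  1.3   0.29]
```

View pics/w1.png

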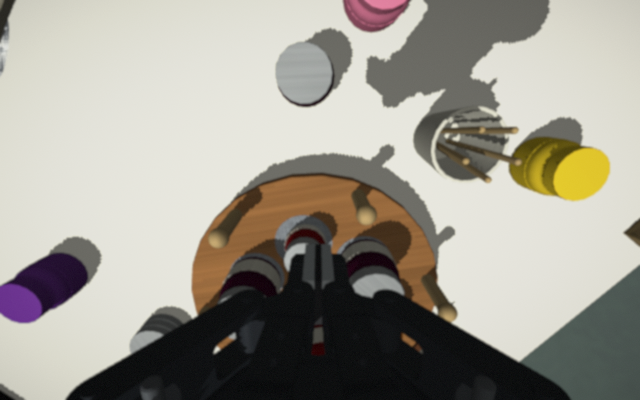

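The wrist view shows the shut fingers in the gap between the peg at (365,213) and the peg at (217,238), on the outer side of the small jar at (303,240). The next move goes down.

{"fn": "arm_command", "kwargs": {
  "series": [
    [[-1, -0.1, 0, 0.95, 0], [-1, -0.1, 0, 0.95, 0], [-1, 0, 0, 0.95, 0], [-1, 0, 0, 0.95, 0], [-1, 0, 0, 0.95, 0], [-1, 0, 0, 0.9, 0], [-1, 0, 0, 0, 0]]
  ]
}}

```text
t: 2.95
tool_pos: [0.4971, 0.1247, 0.1045]
ee_rot: [1.425, 2.796, 0.004]
wrist_force: [0.5, 0.1, 0.4]
width: 0.0005
```

```bash
python3 - <<'E'
from h import *
from plant import snapshot
st()
s=snapshot("scene");cv2.imwrite("pics/sc2.png",cv2.resize(s["frame"][110:310,200:440],None,fx=3,fy=3,interpolation=cv2.INTER_CUBIC))
s=snapshot("side");cv2.imwrite("pics/sd2.png",cv2.resize(s["frame"][120:290,190:400],None,fx=3,fy=3,interpolation=cv2.INTER_CUBIC))
E
```

```text
t 2.95 tcp [0.4971 0.1247 0.1045] r 0.1504 phi 124.7 toolx ang 126.0 toolz [ 0.004  0.    -1.   ] F [0.5 0.1 0.4] j [-0.16  0.23 -0.2   1.92  0.05  1.    0.25]
```

View pics/sc2.png

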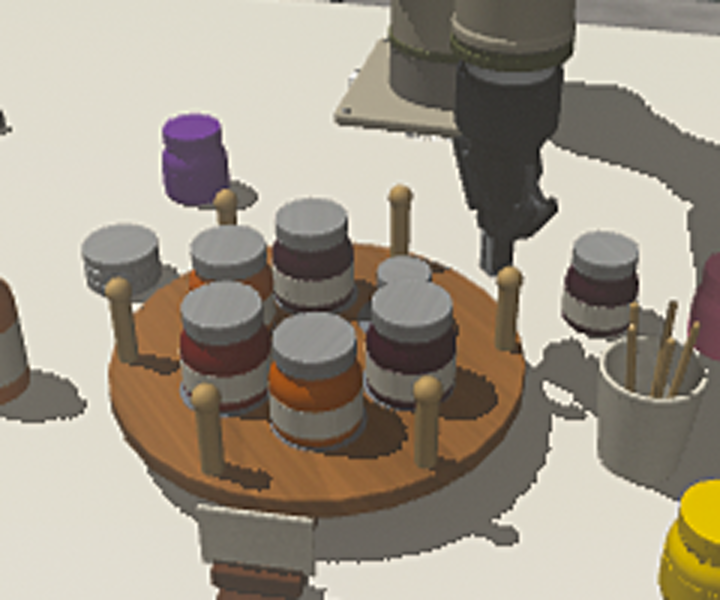

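View pics/sd2.png

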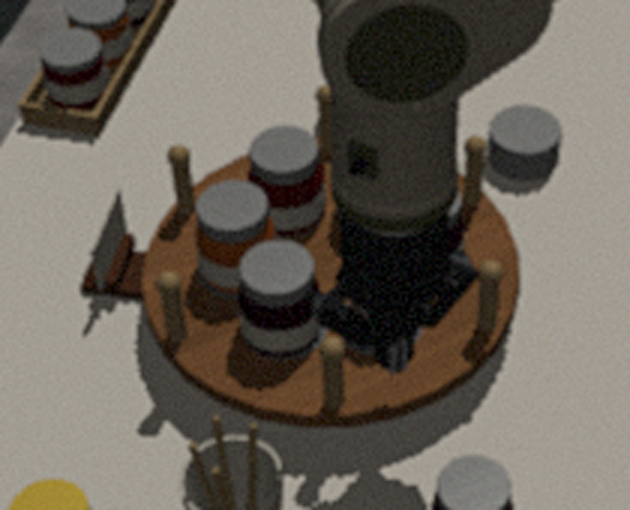

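In the scene view the fingertips are at the rim at crop (495,265), counter-clockwise of the peg at (508,280), and clear of the jars. I'll start with a slow push.

{"fn": "arm_command", "kwargs": {
  "series": [
    [[-1, 0, 0.2, 0, 0.3], [-1, 0, 0.2, 0, 0.3], [-1, 0, 0.2, 0, 0.3], [-1, 0, 0.2, 0, 0.3], [-1, 0, 0.2, 0, 0.3], [-1, 0, 0.2, 0, 0.3], [-1, 0, 0.2, 0, 0.3], [-1, 0, 0.2, 0, 0.3]]
  ]
}}

```text
t: 4.05
tool_pos: [0.5366, 0.1457, 0.1094]
ee_rot: [1.786, 2.575, 0.011]
wrist_force: [-1.3, -1.5, 0.1]
width: -0.0001
```

```bash
python3 - <<'E'
from h import *
from plant import snapshot
st()
s=snapshot("scene");cv2.imwrite("pics/sc3.png",cv2.resize(s["frame"][110:310,200:440],None,fx=3,fy=3,interpolation=cv2.INTER_CUBIC))
E
```

```text
t 4.05 tcp [0.5366 0.1457 0.1094] r 0.1518 phi 107.7 toolx ang 110.5 toolz [ 0.01   0.001 -1.   ] F [-1.3 -1.5  0.1] j [-0.21  0.3  -0.16  1.81  0.06  1.03 -0.04]
```

View pics/sc3.png

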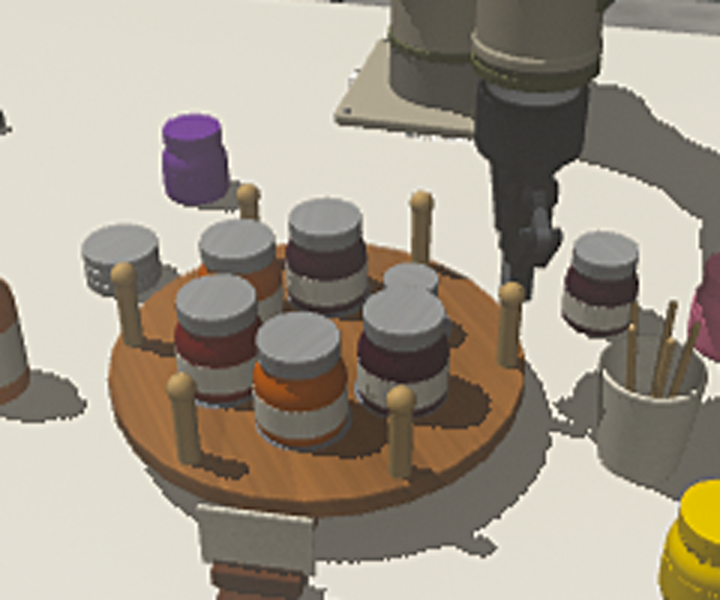

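{"fn": "arm_command", "kwargs": {
  "series": [
    [[-1, -0.02, 0.22, 0.06, 0.4], [-1, -0.02, 0.24, 0.06, 0.4], [-1, -0.02, 0.26, 0.06, 0.42], [-1, -0.02, 0.26, 0.06, 0.42], [-1, -0.02, 0.26, 0.04, 0.42], [-1, -0.02, 0.26, 0.04, 0.42], [-1, -0.02, 0.26, 0.04, 0.42], [-1, -0.02, 0.26, 0.04, 0.42], [-1, -0.02, 0.26, 0.04, 0.42], [-1, -0.02, 0.26, 0.04, 0.42], [-1, -0.02, 0.26, 0.04, 0.42], [-1, -0.02, 0.26, 0.04, 0.42], [-1, -0.02, 0.24, 0.04, 0.4], [-1, -0.02, 0.22, 0.04, 0.36]]
  ]
}}

```text
t: 5.85
tool_pos: [0.628, 0.1523, 0.0956]
ee_rot: [2.497, 1.905, 0.025]
wrist_force: [-1.1, 0.9, 4.2]
width: 0.0002
```

```bash
python3 - <<'E'
from h import *
from plant import snapshot
st()
s=snapshot("scene");cv2.imwrite("pics/sc4.png",cv2.resize(s["frame"][110:310,200:440],None,fx=3,fy=3,interpolation=cv2.INTER_CUBIC))
E
```

```text
t 5.85 tcp [0.628  0.1523 0.0956] r 0.1578 phi 73.4 toolx ang 74.7 toolz [ 0.013  0.009 -1.   ] F [-1.1  0.9  4.2] j [-0.27  0.49 -0.04  1.58  0.02  1.06 -0.59]
```

View pics/sc4.png

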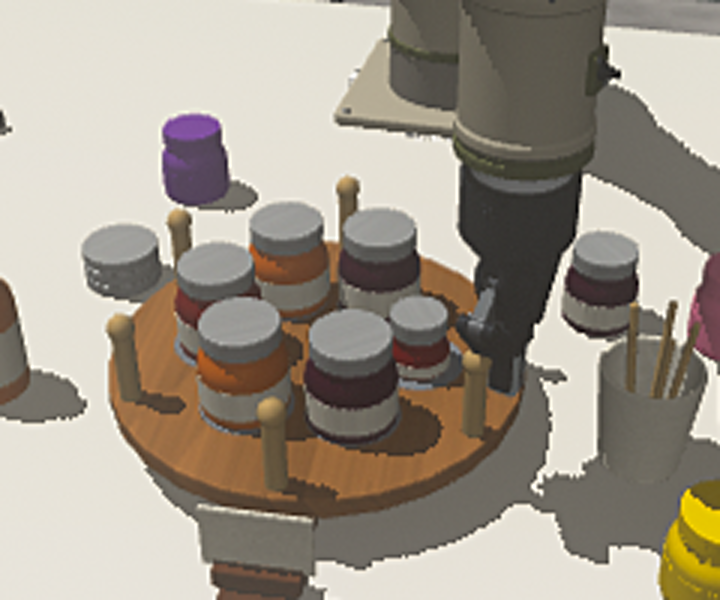

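The disc has turned about 40°, with the jars all standing. The Fz of 4 N and the knuckle at crop (480,320), just above the peg ball at (475,362), suggest I'm a bit low. I'll back off slightly, rise, and carry on.

{"fn": "arm_command", "kwargs": {
  "series": [
    [[-1, 0, -0.1, -0.2, 0], [-1, -0.1, 0, -0.3, 0], [-1, -0.1, 0.1, -0.05, 0.2], [-1, -0.04, 0.2, 0, 0.35], [-1, -0.04, 0.24, 0, 0.4], [-1, -0.04, 0.26, 0, 0.42], [-1, -0.04, 0.26, 0, 0.42], [-1, -0.04, 0.26, 0, 0.42], [-1, -0.04, 0.26, 0, 0.42], [-1, -0.04, 0.26, 0, 0.42], [-1, -0.04, 0.24, 0, 0.4], [-1, -0.04, 0.22, 0, 0.36]]
  ]
}}

```text
t: 7.4
tool_pos: [0.6741, 0.1117, 0.1098]
ee_rot: [-2.843, -1.33, -0.024]
wrist_force: [-0.2, 1.5, 0.6]
width: -0.0001
```

```bash
python3 - <<'E'
from h import *
from plant import snapshot
st()
s=snapshot("scene");cv2.imwrite("pics/sc5.png",cv2.resize(s["frame"][110:310,200:440],None,fx=3,fy=3,interpolation=cv2.INTER_CUBIC))
E
```

```text
t 7.4 tcp [0.6741 0.1117 0.1098] r 0.1434 phi 50.5 toolx ang 50.1 toolz [ 0.013  0.009 -1.   ] F [-0.2  1.5  0.6] j [-0.27  0.54  0.06  1.46 -0.04  1.12 -0.9 ]
```

View pics/sc5.png

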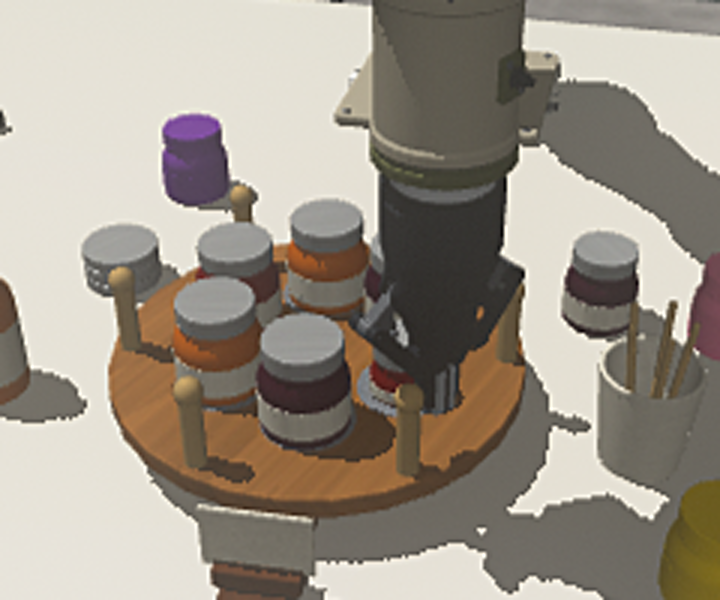

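{"fn": "arm_command", "kwargs": {
  "series": [
    [[-1, 0.1, 0.18, 0, 0.3], [-1, 0.08, 0.24, 0, 0.4], [-1, 0.03, 0.26, 0, 0.42], [-1, 0, 0.26, 0, 0.42], [-1, -0.02, 0.26, 0, 0.42], [-1, -0.02, 0.26, 0, 0.42], [-1, -0.02, 0.26, 0, 0.42], [-1, -0.02, 0.26, 0, 0.42], [-1, -0.02, 0.26, 0, 0.42], [-1, -0.02, 0.26, 0, 0.42], [-1, -0.02, 0.26, 0, 0.42], [-1, -0.02, 0.24, 0, 0.4], [-1, -0.02, 0.2, 0, 0.34]]
  ]
}}

```text
t: 9.07
tool_pos: [0.7222, 0.0433, 0.11]
ee_rot: [-3.102, -0.449, -0.023]
wrist_force: [1.4, 1.9, 0.4]
width: -0.0007
```

```bash
python3 - <<'E'
from h import *
from plant import snapshot
st()
s=snapshot("scene");cv2.imwrite("pics/sc6.png",cv2.resize(s["frame"][110:310,200:440],None,fx=3,fy=3,interpolation=cv2.INTER_CUBIC))
E
```

```text
t 9.07 tcp [0.7222 0.0433 0.11  ] r 0.1457 phi 16.8 toolx ang 16.5 toolz [ 0.014  0.009 -1.   ] F [1.4 1.9 0.4] j [-0.24  0.63  0.19  1.34 -0.13  1.17 -1.33]
```

View pics/sc6.png

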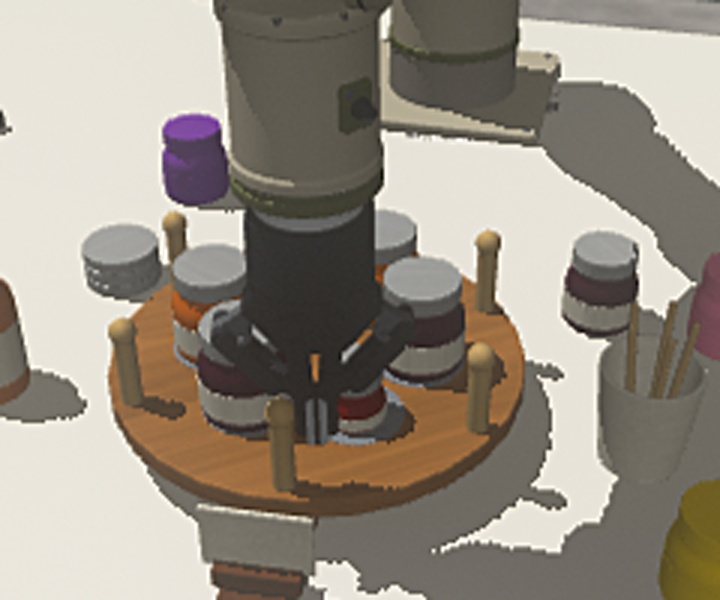

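```bash
python3 - <<'E'
from h import *
from plant import snapshot
s=snapshot("scene")
B=np.array([(123,330),(174,222),(488,241),(482,358),(280,408)])/3+[200,110]
P=np.array([onz(s,u,v,.112)[:2] for u,v in B]);c,r=circ(P,.145);print(c.round(4),r.round(4))
for q in (c,C):
    d=P-q;print(np.degrees(np.arctan2(d[:,1],d[:,0])).round(1))
    # card in scene: top edge corners crop of sc6
K=np.array([(197,504),(315,517)])/3+[200,110]
T=[onz(s,u,v,.072) for u,v in K];m=(T[0]+T[1])/2;print(T,np.linalg.norm(T[0]-T[1]))
for q in (c,C): print(np.degrees(np.arctan2(*(m[:2]-q)[::-1])),np.hypot(*(m[:2]-q)))
E
```

```text
[0.581  0.0027] [ 0.0008  0.0003 -0.001   0.0021 -0.0018]
[ -52.4 -112.2  127.    65.9    6.8]
[ -52.6 -113.1  127.2   66.8    7.5]
[array([ 0.77983338, -0.01927441,  0.072     ]), array([0.77254332, 0.05602307, 0.072     ])] 0.07564955387755336
4.602506410391125 0.19585205263309002
5.104374178591445 0.1941583255060728
```

{"fn": "arm_command", "kwargs": {
  "series": [
    [[-1, 0.06, 0.18, 0, 0.3], [-1, 0.03, 0.22, 0, 0.36], [-1, 0, 0.24, 0, 0.4], [-1, -0.01, 0.24, 0, 0.4], [-1, -0.01, 0.24, 0, 0.4], [-1, -0.01, 0.24, 0, 0.4], [-1, -0.01, 0.24, 0, 0.4], [-1, -0.01, 0.24, 0, 0.4], [-1, -0.01, 0.2, 0, 0.34], [-1, -0.01, 0.14, 0, 0.2]]
  ]
}}

```text
t: 10.42
tool_pos: [0.7288, -0.014, 0.1097]
ee_rot: [-3.127, 0.18, -0.021]
wrist_force: [1.4, 0.9, 0.5]
width: 0.0001
```

```bash
python3 - <<'E'
from h import *
from plant import snapshot
st()
s=snapshot("scene");cv2.imwrite("pics/sc7.png",cv2.resize(s["frame"][110:310,200:440],None,fx=3,fy=3,interpolation=cv2.INTER_CUBIC))
s=snapshot("wrist");cv2.imwrite("pics/w7.png",s["frame"])
E
```

```text
t 10.43 tcp [ 0.7288 -0.014   0.1097] r 0.1468 phi -5.9 toolx ang -6.6 toolz [ 0.014  0.008 -1.   ] F [1.4 0.9 0.5] j [-0.22  0.65  0.28  1.32 -0.19  1.18 -1.61]
```

View pics/sc7.png

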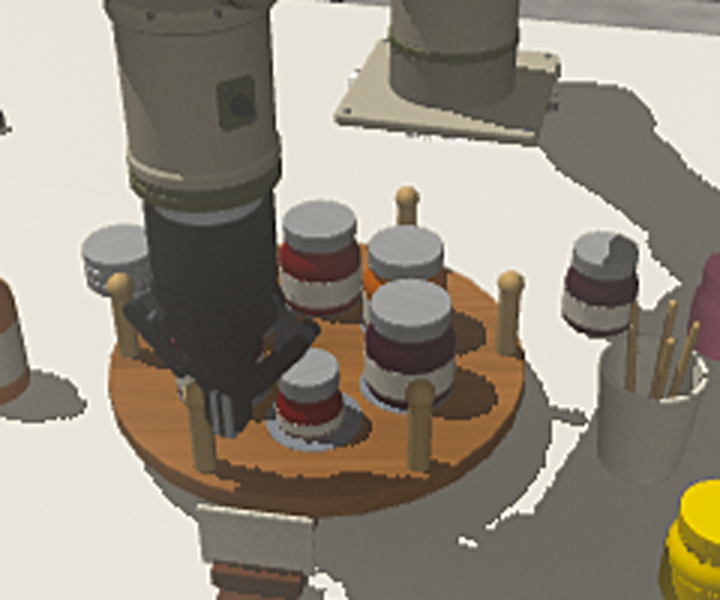

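```bash
cat > m.py <<'E'
from h import *
from plant import snapshot
import sys
def meas(balls,lid,coast=None,card=((197,504),(315,517))):
    s=snapshot("scene");f=lambda u,v,z:onz(s,u/3+200,v/3+110,z)[:2]
    P=np.array([f(u,v,.112) for u,v in balls])
    for q in (C,np.array([.581,.0027])):
        A=lambda p:np.degrees(np.arctan2(*(p-q)[::-1]))
        print("pegs",[A(p).round(1) for p in P],"jar slot",(np.mean(sorted([(A(p)+30)%60 for p in P]))).round(1),
          "lid",A(f(*lid,.098)).round(1),np.hypot(*(f(*lid,.098)-q)).round(4),"coast",coast and A(f(*coast,.05)).round(1),"card",A((f(*card[0],.072)+f(*card[1],.072))/2).round(1))
E
python3 - <<'E'
from m import *
meas([(118,286),(407,196),(510,282),(421,395)],(310,366),(318,418))
E
```

```text
pegs [np.float64(-74.9), np.float64(164.0), np.float64(104.5), np.float64(44.4)] jar slot 14.5 lid 14.3 0.0802 coast 17.4 card 5.1
pegs [np.float64(-74.4), np.float64(164.5), np.float64(103.9), np.float64(43.5)] jar slot 14.4 lid 12.9 0.0816 coast 15.9 card 4.6
```

View pics/w7.png

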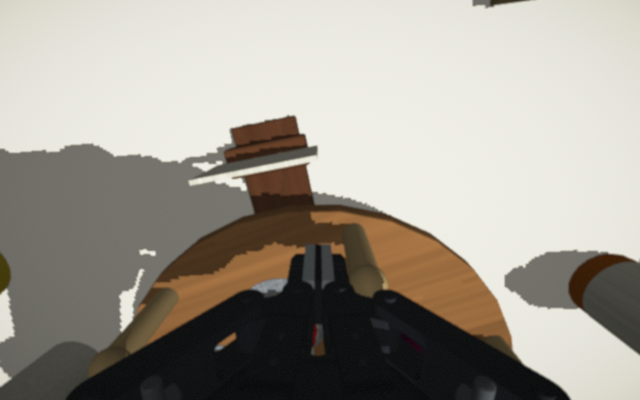

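The lid is at about 13.5°, the slot at 14.4° and the card at 4.8°, so about 9° remains. I'll turn roughly 7.5° and then measure.

{"fn": "arm_command", "kwargs": {
  "series": [
    [[-1, 0, 0.16, 0, 0.25], [-1, 0, 0.2, 0, 0.35], [-1, 0, 0.2, 0, 0.35], [-1, 0, 0.13, 0, 0.2], [-1, 0, 0.06, 0, 0.1], [-1, 0, 0, 0, 0]]
  ]
}}

```text
t: 11.32
tool_pos: [0.7252, -0.033, 0.1095]
ee_rot: [-3.106, 0.395, -0.019]
wrist_force: [-0.0, 0.9, 1.0]
width: -0.0002
```

```bash
python3 - <<'E'
from h import *
from plant import snapshot
st()
s=snapshot("scene");cv2.imwrite("pics/sc8.png",cv2.resize(s["frame"][110:310,200:440],None,fx=3,fy=3,interpolation=cv2.INTER_CUBIC))
E
```

```text
t 11.32 tcp [ 0.7252 -0.033   0.1095] r 0.1465 phi -13.5 toolx ang -14.5 toolz [ 0.013  0.009 -1.   ] F [-0.   0.9  1. ] j [-0.22  0.65  0.31  1.33 -0.21  1.17 -1.71]
```

View pics/sc8.png

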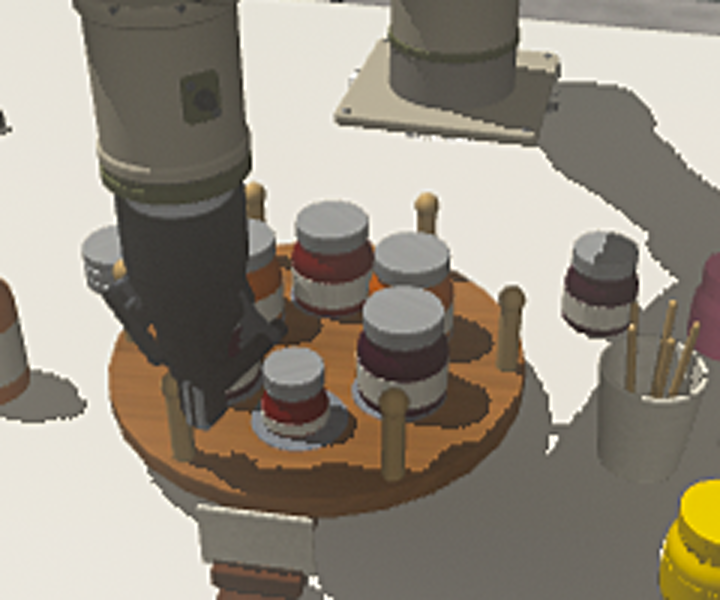

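```bash
python3 - <<'E'
from m import *
meas([(256,190),(427,203),(511,297),(395,403)],(294,364),(304,416))
s=snapshot("scene")
for u,v,z in((294,364,.098),(296,422,.05),(304,416,.05)):
    print(onz(s,u/3+200,v/3+110,z).round(4))
E
```

```text
pegs [np.float64(-144.9), np.float64(156.3), np.float64(96.9), np.float64(37.1)] jar slot 6.3 lid 6.1 0.0787 coast 10.0 card 5.1
pegs [np.float64(-144.0), np.float64(156.6), np.float64(96.3), np.float64(36.2)] jar slot 6.3 lid 4.9 0.0804 coast 8.6 card 4.6
[0.6611 0.0095 0.098 ]
[0.6669 0.0109 0.05  ]
[0.6593 0.0146 0.05  ]
```

The lid is at about 5.5° and the slot at 6.3°, against the card at 4.85°. One more nudge of about 1°, then I'll back off, lift clear and measure with an open view.

{"fn": "arm_command", "kwargs": {
  "series": [
    [[-1, 0, 0.06, 0, 0.1], [-1, 0, 0.05, 0, 0.1], [-1, 0, 0, 0, 0]]
  ]
}}

```text
t: 11.85
tool_pos: [0.7247, -0.0353, 0.1094]
ee_rot: [-3.101, 0.428, -0.019]
wrist_force: [0.5, 1.3, -0.1]
width: 0.0003
```

{"fn": "arm_command", "kwargs": {
  "series": [
    [[-1, 0.05, -0.2, 0, 0], [-1, 0.1, -0.2, -0.1, 0], [-1, 0, 0, -0.6, 0], [-1, 0, 0, -1, 0], [-1, 0, 0, -1, 0], [-1, 0, 0, -1, 0], [-1, 0, 0, -1, 0], [-1, 0, 0, -1, 0], [-1, -1, 0, -0.5, 0], [-1, -1, 0, -0.5, 0], [-1, -1, 0, 0, 0], [-1, -1, 0, 0, 0], [-1, -1, 0, 0, 0], [-1, -1, 0, 0, 0], [-1, -1, 0, 0, 0], [-1, 0, 0, 0, 0]]
  ]
}}

```text
t: 13.85
tool_pos: [0.5564, 0.0178, 0.2964]
ee_rot: [-3.1, 0.433, -0.042]
wrist_force: [1.4, -0.4, -0.1]
width: -0.0001
```

```bash
python3 - <<'E'
from h import *
from plant import snapshot
st()
s=snapshot("scene");cv2.imwrite("pics/sc9.png",cv2.resize(s["frame"][110:310,200:440],None,fx=3,fy=3,interpolation=cv2.INTER_CUBIC))
s=snapshot("wrist");cv2.imwrite("pics/w9.png",s["frame"])
E
```

```text
t 13.85 tcp [0.5564 0.0178 0.2964] r 0.0313 phi 147.7 toolx ang -15.9 toolz [ 0.028  0.008 -1.   ] F [ 1.4 -0.4 -0.1] j [-0.4   0.13  0.32  1.61 -0.05  1.37 -1.92]
```

View pics/sc9.png

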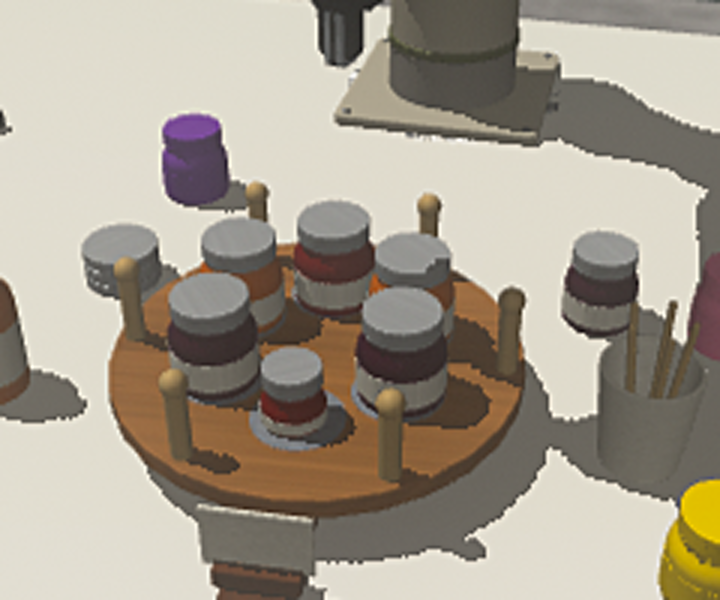

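View pics/w9.png

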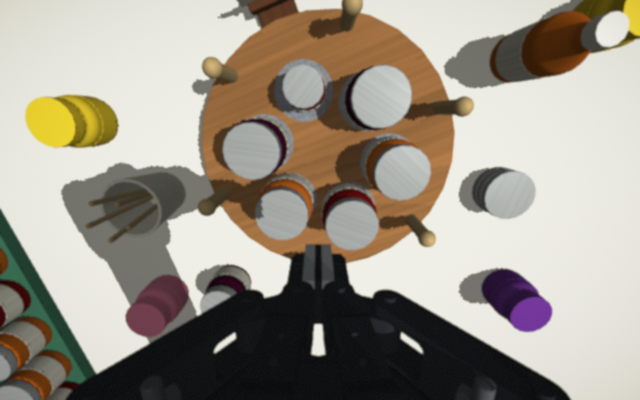

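```bash
python3 - <<'E'
from m import *
meas([(127,268),(257,191),(429,204),(511,299),(390,402),(174,381)],(291.5,365),(300,417))
s=snapshot("wrist")
B=[(351,6),(212,67),(464,106),(428,239),(208,207)]
P=np.array([onz(s,u,v,.112)[:2] for u,v in B]);c,r=circ(P,.145);print(c.round(4),r.round(4))
S=snapshot("scene")
P2=np.array([onz(S,u/3+200,v/3+110,.112)[:2] for u,v in [(127,268),(257,191),(429,204),(511,299),(390,402),(174,381)]]);print("scene c",circ(P2,.145)[0])
for q in (c,C):
    d=P-q;a=np.degrees(np.arctan2(d[:,1],d[:,0]));print(a.round(1),((a+30)%60).mean())
    for p in ((303,84,.098),(303,90,.05)):
        z=onz(s,*p)[:2]-q; print("lid",np.degrees(np.arctan2(z[1],z[0])),np.hypot(*z))
f=s["frame"];cv2.imwrite("pics/w9c.png",cv2.resize(f[0:140,190:420],None,fx=3.4,fy=3.4,interpolation=cv2.INTER_CUBIC))
E
```

```text
pegs [np.float64(-84.4), np.float64(-145.1), np.float64(155.4), np.float64(95.9), np.float64(36.1), np.float64(-23.8)] jar slot 5.7 lid 5.1 0.0801 coast 8.0 card 5.1
pegs [np.float64(-83.8), np.float64(-144.1), np.float64(155.7), np.float64(95.3), np.float64(35.2), np.float64(-24.1)] jar slot 5.7 lid 3.8 0.0817 coast 6.7 card 4.6
[0.5828 0.0006] [-0.0013  0.0017  0.0004  0.0004 -0.0008]
scene c [0.58181168 0.0021341 ]
[ -23.5   35.6  -83.8 -144.1   95.4] 5.897273023349926
lid 3.474178129085399 0.08140803370064591
lid 6.056401710265486 0.08017420830639056
[ -23.7   35.5  -83.9 -144.    95.4] 5.8621606682018
lid 3.143854154254469 0.08136936290474633
lid 5.722533752412193 0.08011445111911135
```

View pics/w9c.png

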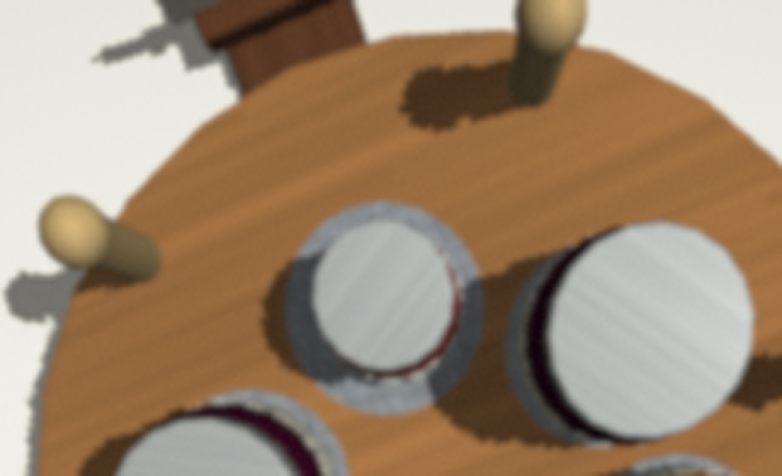

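The two views agree. The small jar is at about 4° (3.3–5.1°), its slot at 5.8°, and the card at 4.7–4.9°, so it is about 1 mm off the card's middle line at the jar. The disc is at rest, all six jars stand in place, the bystanders are where they were, and the arm is clear. I'm handing in.

```bash
python3 - <<'E'
from plant import job, snapshot
import numpy as np
a=snapshot("scene")["frame"][170:325,225:385].astype(int);b=snapshot("scene")["frame"][170:325,225:385].astype(int)
print(np.abs(a-b).mean())
print(job.finish_job())
E
```

```text
0.6777284946236559
the job is handed in; nothing more can be done
None
```

I turned the turntable about 130° clockwise by pushing one rim peg with the shut fingertips, until the small jar stood behind the price card. Then I backed off, lifted clear and handed the job in at about 14 s. Push forces were around 2 N.

**Last checks, two views with the arm clear:**
- **Alignment:** the small jar's lid reads 3.1–5.1°, and its slot on the disc, worked out from the pegs, reads 5.8°. The card reads about 4.8°, so both are within roughly 1–2° of the card's middle.
- **Rest of the scene:** all six jars are standing in place. The bystanders looked unmoved; I checked that by eye only. Two snapshots just before hand-in showed no visible movement of the disc.

**What disagreed or went off:**
- **Jar off its slot:** the small jar sat 2–3° off its slot from the start (first readings: lid 133.5°, slot 136.8°). I aimed between the two, so neither is exactly on the card's middle.
- **Fz of 4 N:** midway, the upward force reached 4 N when the tool had sunk about 14 mm, probably with the gripper's knuckle on the peg's ball. I backed off and raised it, and the force dropped.

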